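Lock the bench shaker's sprung carrier for transport

ROBOT

A 6-joint arm with a two-finger parallel gripper is mounted at the origin on a cart in front of the work surface, level with it; the furniture and walls round the work are solid. World frame = base frame: x ahead of the robot, y to its left, z up, the work surface at z = 0. Lengths are in m, angles in rad, forces in N, time in s.
With the tool pointing down it reaches from about 0.35 to 0.725 m from the base axis. Payload 4.3 kg.
Tool frame: the origin (TCP) lies on the centre line of the jaws, within the pads' length; the fingertips stand 8 mm ahead of it and the grasp point (between the pads) lies 11 mm behind it; z points along the fingers, y is the line along which they close (so a half turn about z gives the same grasp; the last joint's range is limited). The gripper opens to 85 mm and grips with 20 to 120 N. Pads are 22 mm wide; open, the fingers measure 114 mm over their backs; the gripper's body (76 mm by 85 mm) begins 54 mm behind the grasp point. The pads swing forward as they close: fully open they stand 13 mm farther back than shut.
Start: joints at [1.022, 0.377, 0.081, 1.274, 0, 1.46], TCP at [0.244, 0.521, 0.239] pointing down, gripper open.
Joint ranges: [-2.72, 2.72], [-0.84, 1.66], [-1.02, 1.22], [-1.77, 2.12], [-1.37, 1.28], [-3.14, 3.14]. Speed limits (rad/s): [2.57, 2.57, 3.14, 3.14, 3.14, 3.14].

INTERFACE

Orientations are given as a rotation vector (axis times angle).
In Python, from rig import * gives the robot as it stands. Calls block until the motion is done:
- move_to(position, orientation): joint-space move of the TCP to a pose.
- move_linear(position, frame=None, vel=0.15, guard=None): straight line of the TCP; frame=None keeps the orientation; vel is the mean speed in m/s. With guard (N) it stops when the force on the tool has changed by that much, and returns True; else False.
- set_joints(angles): joint-space move.
- set_gripper(opening, effort=None): finger opening in m; effort is the grip in N (None keeps the last); returns when the fingers have stopped.
- hold(seconds).
- ik(position, orientation): joint angles nearest the present ones, or None.
- read_camera(name): name is "side" or "top" or "wrist"; returns the picture (420x560x3 uint8, red, green, blue); there is no depth.
- camera_model(name): a dict with "fx", "fy", "cx", "cy" (pixels), "rvec" (rotation vector, rad) and "tvec" (3), from world to camera coordinates, as OpenCV has them. Camera axes: x right, y down, z forward; pixel columns grow to the right and rows downward; lengths in m; the calibration is good to about 2 mm. A picture is of the moment at which its call begins: read the wrist's pose just before it. camera_model takes no time and is no camera call; for the wrist camera it gives the pose at the moment of the call.
A pose or a line that the arm cannot do raises IKError and nothing moves.
- sign_off(): hands the job in; it is judged then, once.
Readings, each from a call of its own:
- read_clock(): time.
- read_qpos(): joint angles.
- read_qvel(): joint speeds.
- read_joint_torque(): joint torques, N m.
- read_eef_pos(): TCP position.
- read_tcp_rot(): TCP orientation.
- read_contact_force(): force on the tool from outside, world axes, zero at the start.
- read_ft_torque(): the same for the moment, N m.
- read_gripper_width(): finger opening in m.
- read_finger_force(): force on a finger pad.
Only numpy, scipy, OpenCV 4.12 (cv2) and the standard library are available. Lean on these libraries where they do the work, as an engineer would, in place of code of your own. Each camera call takes 0.05 s, during which the arm holds its last target. There are 200 camera calls.

TASK

Lock the bench shaker for transport: push the spring-loaded plunger in its top down into its housing and, while holding it down, slide the steel keeper across by its upright push plate until it stops at the end of its travel, so that the plunger stays trapped under the keeper when you let go. Work gently by feel (never more than 25 N on anything), and leave the beaker, the dish and the dropper bottle beside it undisturbed.

Things in the scene. Friction and masses are not known exactly. Their poses are not given: they have to be found in the camera images.
- foot_plate: Dark steel plate fixed to the worktop, 150 (x) x 180 (y) x 5 mm; origin at its underside's centre. The white shaker housing, 100 x 130 x 42 mm, stands fixed on it on screw feet, set only roughly: up to 5 mm off centre in x and y, yaw off by up to 0.04 rad, its flat top (the deck) 48 to 60 mm above the worktop. x, y below are the housing's, about the plate's.
- plunger_nominal (a point): Nominal centre of the raised plunger's top, 66 mm above the plate's origin (fixed to the plate; the real one is up to 5 mm off sideways and 6 mm in height, so feel for it). The plunger is an aluminium block, 50 (x) x 56 (y) mm, in the middle of the deck, its flat top 12 mm above it. Press with closed fingers between cross bar and push plate, e.g. at y = -9 mm.
- plunger (a joint): How far the plunger is pushed in, m: 0 up, 0.013 at its hard stop. A spring resists with 4 N at first touch, 0.4 N more per mm, 9 N before the stop; it springs back when let go. Only beyond 0.011 is its top below the keeper's cross bar (hold it about 0.012 in); trapped, it rests at about 0.011.
- keeper (a joint): How far the keeper is slid towards +y, m: starts at 0 to 0.003 (back), 0.016 at its end stop. Steel frame in guides on the deck: side bars at x = +-27 to +-35 mm, a low cross bar (1 to 6 mm above the deck, front edge at y = -32 mm at 0) behind the plunger, a push plate in front. If the plunger is up, the cross bar strikes it at 0.004. Friction 2 N; stays where left.
- push_nominal (a point): Nominal middle of the push plate's rear face with the keeper at 0 (fixed to the plate, as much off): 12 mm in +y from the plunger's centre, 26 mm above the deck. The upright plate is 65 mm wide (x), 5 mm thick, 15 to 39.5 mm above the deck, across and over the plunger. Fingers that hold the plunger down slide on it to +y, meet this face and carry the keeper along.
- beaker: Clear beaker, 44 mm across, 58 mm tall, light; stands on the worktop on the -y side of the plate; origin at the centre of its underside. Leave alone.
- petri_dish: Small clear petri dish, 56 mm across, 14 mm tall; on the worktop on the +y side of the plate; origin at the centre of its underside. Leave alone.
- dropper_bottle: Brown dropper bottle with black cap, 32 mm across, 93 mm tall; on the worktop on the -y side of the plate, nearer the robot; origin at the centre of its underside. Leave alone.

How it is judged:
By the outcome, as a careful person would: the job done as asked, in the order asked, and still so for the second after the job is handed in, with the robot touching nothing.
It also fails if it takes over 67 s, if anything falls off the work surface, if the arm or the gripper's body presses on something with over 40 N, if the wrist force passes 120 N, or if a joint passes its speed limit or range.

## Working session

There is one attempt and no reset: what is moved stays moved. The work goes in short steps, each a Python script; the robot and the scene stay as the last script left them, time stands still between calls to the robot, and variables do not carry over. Pictures are saved under pics/ and viewed, at most 10 in all, crops included, and the job is handed in when it is done.

```bash
mkdir -p pics; ls
python3 - <<'E'
from rig import *
import cv2
for n in ("top","side"):
    im=read_camera(n); cv2.imwrite(f"pics/{n}0.png",im[:,:,::-1]); print(n,camera_model(n))
print(read_clock(),read_tcp_rot())
E
```

```text
pics
top {'fx': 445.25239519645123, 'fy': 445.25239519645123, 'cx': 272.04204814754576, 'cy': 208.77516766735684, 'rvec': array([ 2.14856843, -2.1495245 ,  0.16986173]), 'tvec': array([0.18227364, 0.5041369 , 0.90171885])}
side {'fx': 382.69840445948563, 'fy': 382.69840445948563, 'cx': 278.41586352650944, 'cy': 216.6223409931392, 'rvec': array([ 2.2686065 , -0.3701116 ,  0.14307661]), 'tvec': array([-0.40965795,  0.28635562,  0.6353477 ])}
0.1 [-6.83543227e-01 -3.06570993e+00  2.73504535e-03]
```

View pics/top0.png

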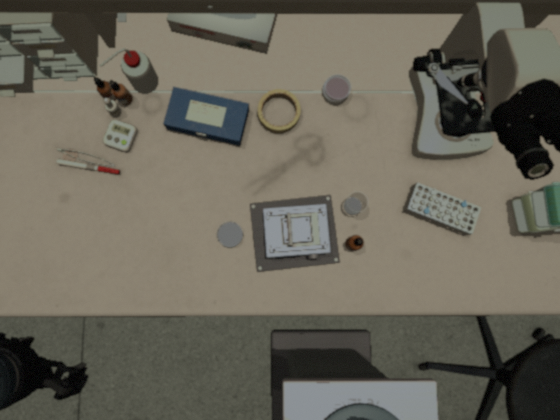

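View pics/side0.png

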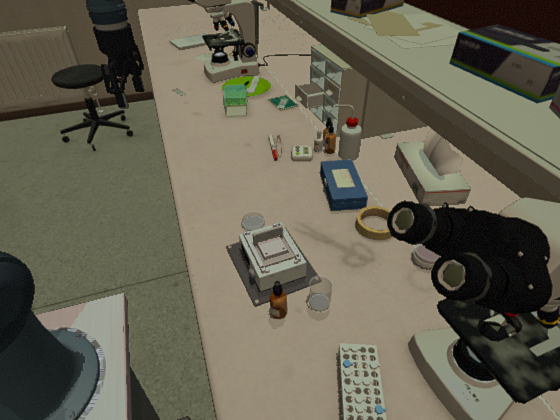

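The top view shows the foot plate with corners near (251,205), (331,196), (339,264) and (257,271), and the white housing around (297,231). The dish is at (230,235), the beaker at (354,205) and the bottle at (355,243). In the side view, the push plate stands up at (270,240).

```bash
cat > h.py <<'E'
from rig import *
import cv2, numpy as np
from scipy.spatial.transform import Rotation as R
def ray(cm,uv,z):
    """pixel -> world point on plane at height z"""
    Rm=cv2.Rodrigues(np.array(cm["rvec"]))[0]; c=-Rm.T@np.array(cm["tvec"])
    d=Rm.T@np.array([(uv[0]-cm["cx"])/cm["fx"],(uv[1]-cm["cy"])/cm["fy"],1.])
    return c+d*(z-c[2])/d[2]
def proj(cm,p):
    return cv2.projectPoints(np.float64([p]),np.array(cm["rvec"]),np.array(cm["tvec"]),np.array([[cm["fx"],0,cm["cx"]],[0,cm["fy"],cm["cy"]],[0,0,1]]),None)[0].ravel()
def down(yaw):
    """tool pointing down, tool x axis at angle yaw in world xy"""
    c,s=np.cos(yaw),np.sin(yaw)
    return R.from_matrix(np.array([[c,s,0],[s,-c,0],[0,0,-1]])).as_rotvec()
E
python3 - <<'E'
from h import *
im=cv2.imread("pics/top0.png"); cm=camera_model("top")
P=[ray(cm,c,0.005) for c in [(251,205),(331,196),(339,264),(257,271)]]
for p in P: print(p.round(4))
P=np.array(P); print("centre",P.mean(0), "sides",[np.linalg.norm(P[i]-P[i-1]).round(4) for i in range(4)])
d=P[0]-P[1]+P[3]-P[2]; print("yaw",np.arctan2(-d[0],d[1]))
M=R.from_rotvec(read_tcp_rot()).as_matrix();print(M.round(2))
w=camera_model("wrist");Rw=cv2.Rodrigues(w["rvec"])[0];c=-Rw.T@w["tvec"]
print("cam in tool",M.T@(c-read_eef_pos()),"cam axes in tool",(M.T@Rw.T).round(2),w["fx"])
for yaw in(-1.57,0,1.57,3.14):
  y=np.arctan2(-d[0],d[1])+yaw; print(yaw,ik(np.r_[P.mean(0)[:2],0.25],down(y)))
E
```

```text
[0.5172 0.2276 0.005 ]
[0.5372 0.0525 0.005 ]
[0.3893 0.0384 0.005 ]
[0.3747 0.214  0.005 ]
centre [0.45462202 0.13314049 0.005     ] sides [np.float64(0.1432), np.float64(0.1762), np.float64(0.1486), np.float64(0.1762)]
yaw 0.09860839884569293
[[-0.91  0.42 -0.  ]
 [ 0.42  0.91 -0.  ]
 [ 0.   -0.   -1.  ]]
cam in tool [ 6.80963492e-02  1.18499051e-04 -1.35103129e-01] cam axes in tool [[ 0.   -0.96 -0.27]
 [ 1.    0.   -0.  ]
 [ 0.   -0.27  0.96]] 296.7928885181623
-1.57 [ 0.15086827  0.16880332 -0.17211234  1.22988067  0.         -1.51933278]
0 [ 1.50868270e-01  1.68803315e-01 -1.72112345e-01  1.22988067e+00
 -4.44089210e-16 -3.08933278e+00]
1.57 [ 1.50868270e-01  1.68803315e-01 -1.72112345e-01  1.22988067e+00
  4.44089210e-16  1.62385252e+00]
3.14 [ 0.15086827  0.16880332 -0.17211234  1.22988067  0.          0.05385252]
```

Run:
```python
from h import *
yaw=0.0986
c=np.array([.4546,.1331]); yd=np.array([-np.sin(yaw),np.cos(yaw)])
move_to(np.r_[c-0.009*yd,0.20],down(yaw-np.pi/2))
set_gripper(0.0,20)
hold(0.3)
cm=camera_model("wrist"); im=read_camera("wrist")
cv2.imwrite("pics/w1.png",im[:,:,::-1]); np.savez("w1.npz",**cm)
print(read_eef_pos(),read_contact_force(),read_gripper_width(),read_clock())
```

```text
[0.45548765 0.12413649 0.20000483] [-0.16981739 -0.30290731  0.18794904] 0.00016246775319244202 3.75
```

View pics/w1.png

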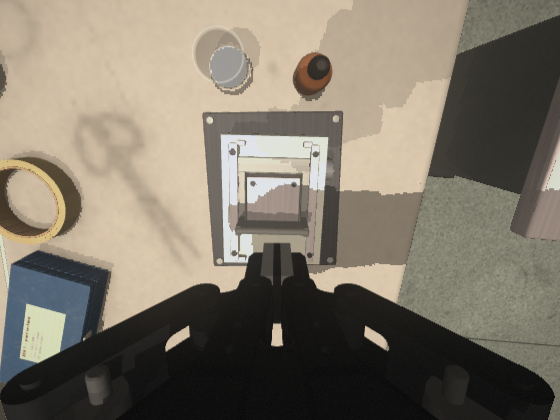

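The wrist view, with -y up, shows the plate corners near (204,112), (342,112), (337,265) and (213,265). The plunger top covers about (247..302, 175..222), with the cross bar above it at rows 157-172 and the push plate below it at about row 225. I'll enlarge it to read the edges.

Run:
```python
import cv2
im=cv2.imread("pics/w1.png")[100:275,190:355]
cv2.imwrite("pics/w1c.png",cv2.resize(im,None,fx=3.4,fy=3.4,interpolation=cv2.INTER_CUBIC))
```

```text
(no output)
```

View pics/w1c.png

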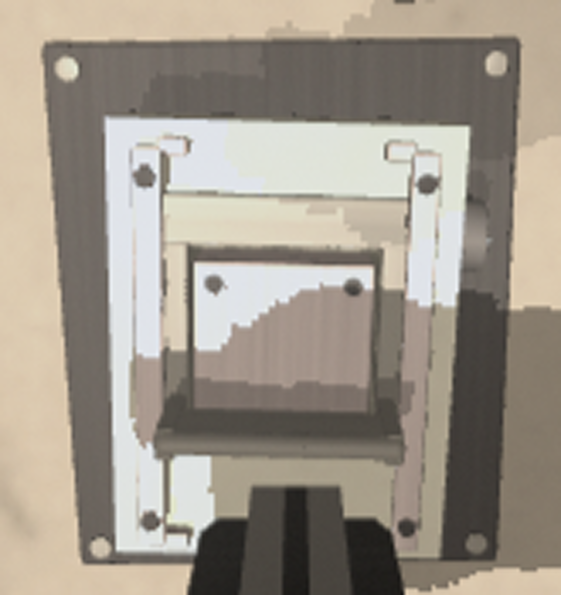

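Run:
```python
from h import *
cm=dict(np.load("w1.npz")); f=lambda u:(u[0]/3.4+190,u[1]/3.4+100)
yaw=.0986
def q(n,us,z):
    P=np.array([ray(cm,f(u),z)[:2] for u in us]); d=P[1]-P[0]
    print(n,z,P.round(4).tolist(),"len",np.linalg.norm(d).round(4),"yaw of xaxis",np.arctan2(-d[1],-d[0]).round(3),"mid",P.mean(0).round(4)); return P
P=q("plate",[(43,42),(520,38),(497,566),(80,562)],.005)
print([np.linalg.norm(P[i]-P[i-1]).round(4) for i in range(4)], "yplate",np.arctan2(*(-(P[3]+P[2]-P[0]-P[1])*[1,-1])[[0,1]]))
for D in(.048,.054,.06):
    q("deckrear",[(105,117),(469,126)],D); q("plunger rear",[(193,263),(377,265)],D+.012)
    q("push top",[(157,432),(403,436)],D+.0395); q("crossbar front",[(165,243),(408,247)],D+.006)
    q("deckfront",[(115,552),(441,558)],D)
```

```text
plate 0.005 [[0.5423, 0.0522], [0.3945, 0.0362], [0.3738, 0.2162], [0.5233, 0.2296]] len 0.1487 yaw of xaxis 0.108 mid [0.4585 0.1336]
[np.float64(0.1784), np.float64(0.1487), np.float64(0.1812), np.float64(0.1501)] yplate 0.11058102112768849
deckrear 0.048 [[0.5143, 0.0707], [0.4137, 0.0631]] len 0.1008 yaw of xaxis 0.076 mid [0.464  0.0669]
plunger rear 0.06 [[0.4861, 0.1068], [0.4356, 0.1023]] len 0.0507 yaw of xaxis 0.089 mid [0.4608 0.1046]
push top 0.0875 [[0.4899, 0.1469], [0.4261, 0.1416]] len 0.064 yaw of xaxis 0.083 mid [0.458  0.1443]
crossbar front 0.054 [[0.4948, 0.1031], [0.4269, 0.0974]] len 0.0681 yaw of xaxis 0.083 mid [0.4609 0.1002]
deckfront 0.048 [[0.5047, 0.2024], [0.4032, 0.1943]] len 0.1018 yaw of xaxis 0.08 mid [0.454  0.1984]
deckrear 0.054 [[0.5132, 0.0704], [0.4148, 0.063]] len 0.0987 yaw of xaxis 0.076 mid [0.464  0.0667]
plunger rear 0.066 [[0.4856, 0.1057], [0.4362, 0.1013]] len 0.0496 yaw of xaxis 0.089 mid [0.4609 0.1035]
push top 0.0935 [[0.4892, 0.1447], [0.427, 0.1395]] len 0.0624 yaw of xaxis 0.083 mid [0.4581 0.1421]
crossbar front 0.06 [[0.4941, 0.102], [0.4277, 0.0965]] len 0.0666 yaw of xaxis 0.083 mid [0.4609 0.0993]
deckfront 0.054 [[0.5038, 0.1993], [0.4045, 0.1914]] len 0.0997 yaw of xaxis 0.08 mid [0.4542 0.1954]
deckrear 0.06 [[0.5121, 0.0701], [0.4158, 0.0628]] len 0.0966 yaw of xaxis 0.076 mid [0.464  0.0665]
plunger rear 0.072 [[0.4851, 0.1046], [0.4368, 0.1003]] len 0.0485 yaw of xaxis 0.089 mid [0.4609 0.1024]
push top 0.0995 [[0.4886, 0.1425], [0.4279, 0.1374]] len 0.0609 yaw of xaxis 0.083 mid [0.4582 0.14  ]
crossbar front 0.066 [[0.4934, 0.101], [0.4285, 0.0956]] len 0.0652 yaw of xaxis 0.083 mid [0.461  0.0983]
deckfront 0.06 [[0.503, 0.1963], [0.4057, 0.1885]] len 0.0976 yaw of xaxis 0.08 mid [0.4544 0.1924]
```

Run:
```python
from h import *
yaw=.081; o=down(yaw-np.pi/2)
p=np.array([.4593,.1229])
move_to(np.r_[p,.12],o)
move_linear(np.r_[p,.085],vel=.05)
hold(.3); f0=read_contact_force(); print(f0,read_eef_pos())
g=move_linear(np.r_[p,.055],vel=.012,guard=2.5)
z=read_eef_pos(); print(g,z,read_contact_force()-f0)
if g:
    g=move_linear(np.r_[z[:2],z[2]-.010],vel=.012,guard=12)
    print(g,read_eef_pos(),read_contact_force()-f0)
    g=move_linear(np.r_[z[:2],z[2]-.016],vel=.006,guard=5)
    print(g,read_eef_pos(),read_contact_force()-f0)
print(read_clock())
```

```text
[-0.22863499  0.29356322  0.61977772] [0.4595034  0.12293404 0.08523112]
True [0.45932011 0.12287112 0.07069957] [0.1322692  0.22106441 4.73295894]
False [0.4593298  0.1228983  0.06101466] [-0.93109471 -0.74957905  7.20153002]
True [0.45935921 0.1228953  0.05850599] [-1.68232172 -0.35907762  8.30960692]
8.1833
```

Run:
```python
from h import *
yaw=.081; yd=np.array([-np.sin(yaw),np.cos(yaw)])
p=read_eef_pos(); p0=p[:2].copy(); z=.0586
print(p)
for s in (.004,.007,.010,.013,.016,.019,.022,.0245,.027,.029):
    g=move_linear(np.r_[p0+s*yd,z],vel=.015,guard=8)
    e=read_eef_pos(); f=read_contact_force()
    print(s,g,((e[:2]-p0)@yd).round(4),e[2].round(4),"fy",(f[:2]@yd).round(2),"fz",f[2].round(2))
    if g or abs(f[:2]@yd)>13 or f[2]>16: break
print(read_clock())
```

```text
[0.45935921 0.1228953  0.05850599]
0.004 False 0.0022 0.059 fy -4.73 fz 8.62
0.007 False 0.0051 0.0591 fy -5.87 fz 9.47
0.01 False 0.0081 0.0592 fy -6.27 fz 7.6
0.013 False 0.0108 0.0592 fy -7.43 fz 9.07
0.016 False 0.0135 0.0592 fy -7.39 fz 8.97
0.019 False 0.0165 0.0592 fy -8.45 fz 8.76
0.022 False 0.0195 0.0592 fy -6.66 fz 8.01
0.0245 False 0.022 0.0592 fy -8.02 fz 8.96
0.027 False 0.0245 0.0592 fy -7.38 fz 9.51
0.029 False 0.0259 0.0592 fy -9.23 fz 8.75
11.6167
```

Run:
```python
from h import *
yaw=.081; yd=np.array([-np.sin(yaw),np.cos(yaw)]); p0=np.array([.45936,.12290]); z=.0585
for s in (.030,.031,.032,.033,.034,.035,.036,.037):
    g=move_linear(np.r_[p0+s*yd,z],vel=.01,guard=8)
    hold(.1)
    e=read_eef_pos(); f=read_contact_force()
    print(s,g,((e[:2]-p0)@yd).round(4),e[2].round(4),"fy",(f[:2]@yd).round(2),"fz",f[2].round(2))
    if g or abs(f[:2]@yd)>15 or f[2]>16: break
print(read_clock())
im=read_camera("wrist"); cv2.imwrite("pics/w2.png",im[:,:,::-1])
```

```text
0.03 False 0.026 0.0592 fy -13.33 fz 10.77
0.031 False 0.026 0.0592 fy -16.48 fz 10.88
12.3167
```

View pics/w2.png

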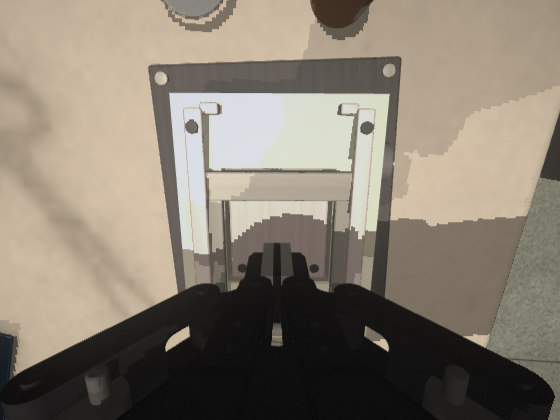

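The force rose sharply at 26.0 mm with no further travel, so the keeper is at its end stop. The picture shows the cross bar at rows 172-200, now over the plunger's rear edge. Next I release and check.

Run:
```python
from h import *
yaw=.081; yd=np.array([-np.sin(yaw),np.cos(yaw)]); p0=np.array([.45936,.12290])
move_linear(np.r_[p0+.022*yd,.0587],vel=.015,guard=25)
print(read_eef_pos(),read_contact_force())
move_linear(np.r_[p0+.020*yd,.066],vel=.015); print(read_eef_pos(),read_contact_force())
move_linear(np.r_[p0+.012*yd,.11],vel=.05)
move_linear(np.r_[p0,.20],vel=.1)
hold(.3); cm=camera_model("wrist"); im=read_camera("wrist"); print(read_eef_pos(),read_contact_force(),read_clock())
np.savez("w3.npz",**cm); cv2.imwrite("pics/w3.png",im[:,:,::-1])
cv2.imwrite("pics/w3c.png",cv2.resize(im[100:275,190:355,::-1],None,fx=3.4,fy=3.4,interpolation=cv2.INTER_CUBIC))
```

```text
[0.45829567 0.14685571 0.05950474] [-0.89794049  4.77637205  9.28415888]
[0.45748902 0.14264837 0.06575149] [ 0.03341179 -0.28630098  0.91679024]
[0.45917174 0.12290327 0.19972243] [0.34336366 0.3661217  0.73240431] 16.225
```

View pics/w3c.png

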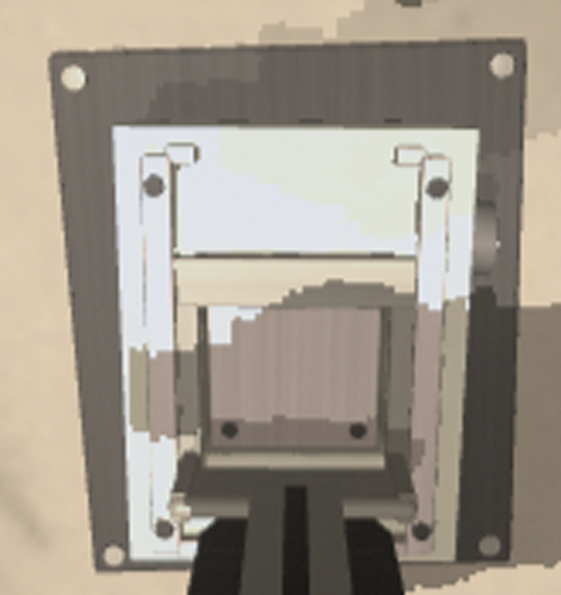

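View pics/w3.png

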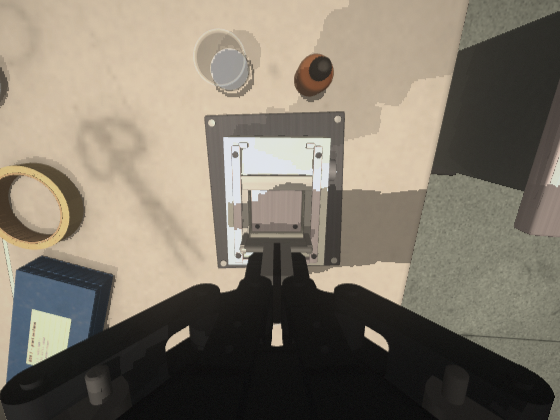

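The cross bar (crop rows 258-303) now overlaps the sunken plunger, and there was no spring force once the fingers lifted. The beaker and bottle stand where they did. I'll check the keeper's travel and the dish, then hand in.

Run:
```python
from h import *
f=lambda u:(u[0]/3.4+190,u[1]/3.4+100)
a=dict(np.load("w1.npz"));b=dict(np.load("w3.npz"))
for cm,u,d in((a,(286,245),(287,121.5)),(b,(295,304),(295,127))):
    print(np.linalg.norm(ray(cm,f(u),.057)[:2]-ray(cm,f(d),.051)[:2]))
im=read_camera("top")[:,:,::-1]; o=cv2.imread("pics/top0.png")
print("dish diff",np.abs(im[215:255,212:248].astype(int)-o[215:255,212:248]).mean())
print("beaker diff",np.abs(im[190:222,338:372].astype(int)-o[190:222,338:372]).mean())
print(sign_off(),read_clock())
```

```text
0.03308388955453244
0.048257748672224814
dish diff 25.78935185185185
beaker diff 22.493566176470587
the job is handed in; nothing more can be done
the job is handed in; nothing more can be done
```

The shaker is locked and handed in: the plunger stayed down under the keeper after release, and the keeper moved about 15 mm to a firm stop. The largest force I read was about 20 N. The beaker and bottle look unmoved; my final image check of the dish was inconclusive (probably the arm blocking the top camera), but the arm never went near it.

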